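# Feel for the sample cell in the dark box and weigh it

### The job

Slide the dark box's lid fully open, feel through the sprung flaps for the one sample cell standing somewhere inside, lift it out and set it down gently on the balance pan, so that the pan carries all of its weight. Leave the lid open, and leave the loose marker and the loose screw cap where they are.

Things in the scene. Friction and masses are not known exactly. Their poses are not given: they have to be found in the camera images.
- box: fixed grey light-tight box, 120 (x) x 232 (y) x 80 mm high; walls 3 mm. Origin: centre of its underside; z up; its x axis points across it, away from the robot; y along it. Inside, below the slot, one chamber 52 mm wide and 226 mm long holds nothing but one loose sample cell, whose place is not given: see groove
- slot (a point): middle of the slot in the rear half of the box's top, 68 mm above the underside: 44 mm wide (x), 214 mm long (y), bare once the lid is open. The flaps below it hide the inside. Fingers may travel along the slot (y) while they hold the flaps open
- flap_front (a joint): the front one of two equal black flaps that meet in the slot's middle, hinged along its long edges 64 mm above the underside: 0 = level, shut; to 1.5 rad = hanging 22 mm down. A light push from above (under 1.5 N) parts them; slippery; they spring back, and never swing upward: what comes out must pass between the fingers that hold them apart
- groove (a point): point on the chamber floor below the slot's middle. The cell, an amber glass block with black cap, 12 (box x) x 22 (box y) x 40 mm high, 60 g, stands here in a 15 mm wide groove along y (ridges 5 mm high), square to the box, anywhere within 50 mm of this point along box y. Cap top 40 mm above this point. Grasp it across its 22 mm, along box y; it tips if pushed sideways high up
- lid (a joint): aluminium sliding lid over the slot, 52 x 216 x 4 mm, in rails: 0 = shut, 0.054 m = fully open, moved towards -x of the box (to the robot). Takes about 2 N; stays where it is left
- lid_knob (a point): centre of the top face of the round black knob in the middle of the lid: 22 mm diameter, 20 mm high, on a collar 32 mm wide and 2 mm high; it moves with the lid
- balance: fixed white bench balance, 190 (x) x 150 (y) mm, 52 mm high at its display, which faces -x of its frame. Origin: centre of its underside
- pan_top (a point): centre of the upper face of the balance's round steel pan, 110 mm diameter, 59 mm above the balance's underside
- pan (a joint): how far the sprung pan has sunk, m: 0 empty, stop at 0.006 (about 2 N); the cell's weight sinks it about 0.0024
- marker: loose black-capped marker pen lying on the bench, 135 mm long, 17 mm thick; origin under its middle
- cap: loose blue screw cap, 46 mm across, 21 mm high, on the bench; origin at the centre of its underside
There are look-alikes about, which are no part of the job. What is shaped like the balance but red or yellow is not meant.

How it is judged:
By the outcome, as a careful person would: the job done as asked, in the order asked, and still so for the second after the job is handed in, with the robot touching nothing.
It also fails if it takes over 72 s, if anything falls off the work surface, if the arm or the gripper's body presses on something with over 40 N, if the wrist force passes 120 N, or if a joint passes its speed limit or range.

### The arm

A 7-joint arm with a two-finger parallel gripper is mounted at the origin on a cart in front of the work surface, level with it; the furniture and walls round the work are solid. World frame = base frame: x ahead of the robot, y to its left, z up, the work surface at z = 0. Lengths are in m, angles in rad, forces in N, time in s.
With the tool pointing down it reaches from about 0.4 to 0.85 m from the base axis. Payload 10.4 kg.
Tool frame: the origin (TCP) lies on the centre line of the jaws, within the pads' length; the fingertips stand 11 mm ahead of it and the grasp point (between the pads) lies 8 mm behind it; z points along the fingers, y is the line along which they close (so a half turn about z gives the same grasp; the last joint's range is limited). The gripper opens to 87 mm and grips with 3 to 60 N. Pads are 19 mm wide; open, the fingers measure 117 mm over their backs; the gripper's body (75 mm by 190 mm) begins 51 mm behind the grasp point.
Start: joints at [1.123, 0.332, -0.065, 1.46, 0.022, 1.35, -0.088], TCP at [0.258, -0.569, 0.234] pointing down, gripper open.
Joint ranges: [-2.6, 2.6], [-0.5, 2.12], [-1.47, 1.34], [0.16, 2.42], [-1.27, 4.41], [0.06, 2.06], [-2.6, 2.6]. Speed limits (rad/s): [2.22, 2.22, 2.79, 2.79, 3.14, 3.14, 3.14].

### API

Orientations are given as a unit quaternion [x, y, z, w].
In Python, from bench import r gives the robot as it stands.
- The arm moves only by the shell command python3 -m pendant 'ROWS' [OPENING] [FORCE]. ROWS is JSON, a list of rows, each a list of 4 numbers: the shift along the tool's x, y, z in m, then the turn about the tool's z in rad. A call has 1 to 8 rows; each row shifts and turns the commanded pose from where the row before left it, along the tool's axes as they then stand; what a row does not reach is not made up. A row lasts 1/12 s, in which the tool goes at most 41.7 mm and 7.16 degrees, less where a joint would pass 70% of its speed; a pose out of reach is approached as far as the arm can. A call with a gripper value outside its range is refused whole. OPENING is the opening, from 0 (shut) to 1 (fully open), set as the call begins (- or left out, the last holds). The fingers move at their own pace and stop on an object; FORCE is the grip in N (left out, the last holds). Time passes only in rows, so rows that do not move let the fingers close. It gives the time, the measured TCP pose, the force, the opening and the grip force at its end, in the units of the state.
- r.read_state(): the state, without advancing time (a new reading comes with each control period).
- r.camera(name): name is "scene" or "top"; returns a dict with "img" (400x640x3 uint8, red, green, blue), "camera_matrix" (3x3 intrinsics, pixels), "xyz" and "attitude" of the camera in the world. Camera axes: x right, y down, z forward; pixel columns grow to the right and rows downward; lengths in m; the calibration is good to about 2 mm. A picture is of the moment at which its call begins. There is no depth.
- r.close_job(): hands the job in; it is judged then, once.
Trained networks look in the newest picture that a camera, given by its name, has taken for a name from the list of things; names that differ only in an ending like _2 or _b are one class to them, and where a whole thing is asked for, a point or a joint stands for the part that bears it (a point fixed in the world has none). Each returns a list of dicts, best first, with "score" (0 to 1); they miss things now and then, are a little off and sometimes report something else, mostly with a low value. They report only what shows in the picture. A call takes as long as a camera call. They do not tell look-alikes from the thing itself.
- r.outline_of(thing, camera): "mask" (400x640 bool, what is visible of it) and "bbox" ([centre column, centre row, width, height] in pixels, round what is visible of it).
The state is a dict: "time": time; "joint_positions": joint angles; "joint_vel": joint speeds; "joint_torque": joint torques, N m; "ee_pos": TCP position; "eef_rot": TCP orientation; "ft_force": force on the tool from outside, world axes, zero at the start; "torque": the same for the moment, N m; "width": finger opening in m; "grip_force": force on a finger pad.
Only numpy, scipy, OpenCV 4.12 (cv2) and the standard library are available. Lean on these libraries where they do the work, as an engineer would, in place of code of your own. Each camera call takes 0.05 s, during which the arm holds its last target. There are 200 camera calls.

## Working session

There is one attempt and no reset: what is moved stays moved. The work goes in short steps, Python scripts to look and compute and a shell command to move; the robot and the scene stay as the last step left them, time stands still between calls to the robot, and variables do not carry over. Pictures are saved under pics/ and viewed, at most 10 in all, crops included, and the job is handed in when it is done.

```bash
mkdir -p pics; ls; cat > h.py <<'E'
from bench import r
import numpy as np, cv2
from scipy.spatial.transform import Rotation as R
def cam(n):
    c=r.camera(n); K=np.array(c["camera_matrix"]); a=np.array(c["attitude"])
    M=R.from_quat(a).as_matrix() if a.size==4 else a.reshape(3,3)
    return c["img"],K,np.array(c["xyz"]),M
def ray(uv,K,p,M,z):
    d=M@np.linalg.inv(K)@np.array([uv[0],uv[1],1.]); return p+d*(z-p[2])/d[2]
def proj(P,K,p,M):
    q=K@(M.T@(np.asarray(P,float)-p)); return q[:2]/q[2]
E
python3 - <<'E'
from h import *
ims=[]
for n in("scene","top"):
    im,K,p,M=cam(n); print(n,K.round(1).tolist(),p,M.round(3).tolist())
    cv2.imwrite(f"pics/{n}0.png",im[:,:,::-1])
    for t in("box","balance","lid","lid_knob","pan_top","marker","cap"):
        for d in r.outline_of(t,n)[:4]: print(t,round(d["score"],2),np.round(d["bbox"]).tolist())
print(r.read_state())
E
```

```text
pics
scene [[508.4, 0.0, 315.9], [0.0, 508.4, 210.6], [0.0, 0.0, 1.0]] [-0.56083481  0.57345787  1.08030957] [[-0.653, -0.468, 0.596], [-0.758, 0.401, -0.514], [0.002, -0.787, -0.617]]
box 0.76 [165.0, 271.0, 98.0, 74.0]
balance 0.89 [423.0, 177.0, 44.0, 46.0]
balance 0.67 [404.0, 243.0, 42.0, 48.0]
balance 0.66 [288.0, 215.0, 70.0, 54.0]
balance 0.3 [163.0, 271.0, 97.0, 76.0]
lid 0.81 [159.0, 256.0, 74.0, 41.0]
lid 0.65 [264.0, 252.0, 38.0, 15.0]
lid_knob 0.57 [158.0, 255.0, 72.0, 40.0]
pan_top 0.82 [283.0, 201.0, 32.0, 22.0]
pan_top 0.75 [414.0, 165.0, 23.0, 16.0]
marker 0.6 [262.0, 252.0, 41.0, 12.0]
cap 0.56 [242.0, 225.0, 20.0, 18.0]
top [[455.3, 0.0, 323.7], [0.0, 455.3, 195.9], [0.0, 0.0, 1.0]] [ 0.02837849 -0.24005393  1.77732562] [[0.091, -0.974, 0.206], [-0.996, -0.09, 0.013], [0.006, -0.206, -0.978]]
box 0.71 [216.0, 155.0, 62.0, 41.0]
balance 0.85 [364.0, 231.0, 42.0, 23.0]
balance 0.83 [328.0, 170.0, 44.0, 49.0]
balance 0.6 [454.0, 212.0, 43.0, 56.0]
lid 0.87 [218.0, 144.0, 59.0, 20.0]
pan_top 0.93 [331.0, 158.0, 28.0, 27.0]
pan_top 0.69 [448.0, 193.0, 20.0, 8.0]
pan_top
[... 191 characters left out ...]
9867,  0.33217217, -0.06467842,  1.46009996,  0.02161484,
        1.34994323, -0.0885165 ]), 'joint_vel': array([ 7.10311027e-05, -6.85016821e-04,  8.62421279e-04,  3.40823249e-04,
       -1.69791441e-04,  5.34799417e-04,  3.76246726e-04]), 'joint_torque': array([-9.91787165e-04, -6.23004985e+01,  2.41263374e-02, -3.90109777e+01,
       -6.09603943e-02,  3.13845172e-02,  2.11655129e-05]), 'ee_pos': array([ 0.25758753, -0.56945869,  0.23359288]), 'eef_rot': array([9.77531246e-01, 2.10790563e-01, 5.02534323e-06, 3.60712747e-05]), 'ft_force': array([ 0.29239071,  1.29458901, -0.21144559]), 'torque': array([-0.0032304 , -0.05519339, -0.00808002]), 'grip_force': 0.0, 'width': 0.08701728731484493}
```

View pics/scene0.png

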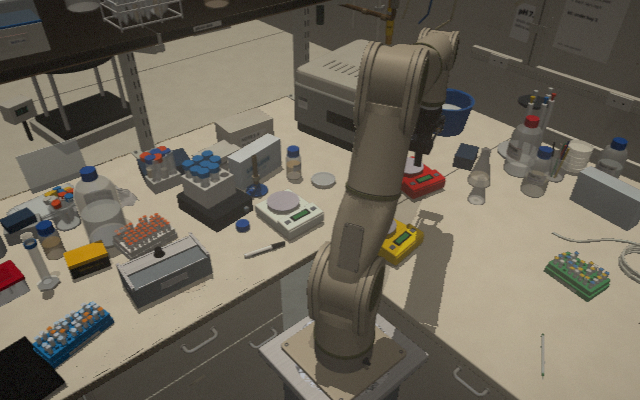

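View pics/top0.png

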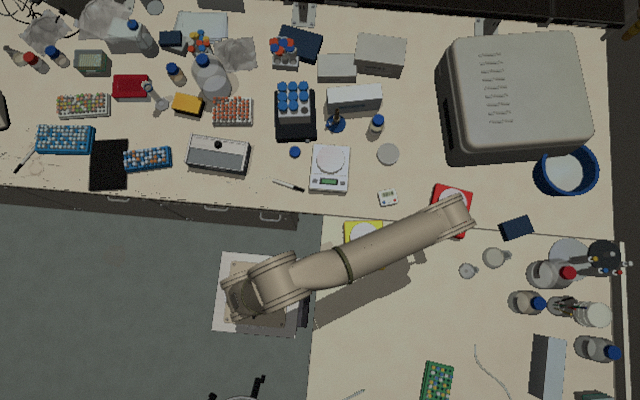

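The box is at top (218,155). There are three balance look-alikes: white at top (330,168) / scene (290,212), yellow at (363,231) and red at (455,205). The white one fits the description. I'll enlarge it to confirm.

```bash
python3 - <<'E'
from h import *
im,K,p,M=cam("top")
a=cv2.resize(im[125:205,180:360],None,fx=4.4,fy=4.4,interpolation=cv2.INTER_CUBIC)[:,:792]
cv2.imwrite("pics/t1.png",a[:,:,::-1])
for t in("box","lid","balance","pan_top","marker","cap","lid_knob"):
    for d in r.outline_of(t,"top")[:3]:
        m=d["mask"].astype(np.uint8); c,_=max(((c,cv2.contourArea(c)) for c in cv2.findContours(m,0,2)[0]),key=lambda x:x[1])
        rc=cv2.minAreaRect(c); z={"box":.08,"lid":.075,"balance":.05,"pan_top":.059,"marker":.01,"cap":.02,"lid_knob":.1}[t]
        print(t,round(d["score"],2),[ray(q,K,p,M,z)[:2].round(3).tolist() for q in cv2.boxPoints(rc)],ray(rc[0],K,p,M,z)[:2].round(3))
im,K,p,M=cam("scene")
b=cv2.resize(im[170:310,100:340],None,fx=3.3,fy=3.3,interpolation=cv2.INTER_CUBIC)
cv2.imwrite("pics/s1.png",b[:,:,::-1])
E
```

```text
box 0.59 [[0.45, 0.337], [0.59, 0.339], [0.575, 0.082], [0.436, 0.084]] [0.512 0.21 ]
lid 0.78 [[0.534, 0.322], [0.59, 0.323], [0.576, 0.109], [0.52, 0.11]] [0.555 0.216]
balance 0.83 [[0.406, -0.157], [0.603, -0.151], [0.606, -0.303], [0.409, -0.305]] [ 0.505 -0.229]
balance 0.75 [[0.299, -0.297], [0.328, -0.447], [0.252, -0.46], [0.223, -0.311]] [ 0.275 -0.379]
balance 0.67 [[0.406, -0.63], [0.484, -0.638], [0.476, -0.793], [0.399, -0.784]] [ 0.441 -0.711]
pan_top 0.68 [[0.272, -0.313], [0.322, -0.403], [0.282, -0.425], [0.232, -0.334]] [ 0.277 -0.369]
pan_top 0.58 [[0.592, -0.169], [0.602, -0.275], [0.496, -0.284], [0.486, -0.179]] [ 0.544 -0.227]
pan_top 0.44 [[0.443, -0.652], [0.483, -0.724], [0.456, -0.736], [0.417, -0.664]] [ 0.45  -0.694]
marker 0.67 [[0.442, -0.007], [0.455, -0.01], [0.425, -0.135], [0.412, -0.132]] [ 0.434 -0.071]
cap 0.66 [[0.549, -0.068], [0.591, -0.063], [0.594, -0.099], [0.552, -0.104]] [ 0.571 -0.083]
lid_knob 0.97 [[0.521, 0.314], [0.58, 0.315], [0.568, 0.102], [0.51, 0.102]] [0.545 0.208]
```

View pics/t1.png

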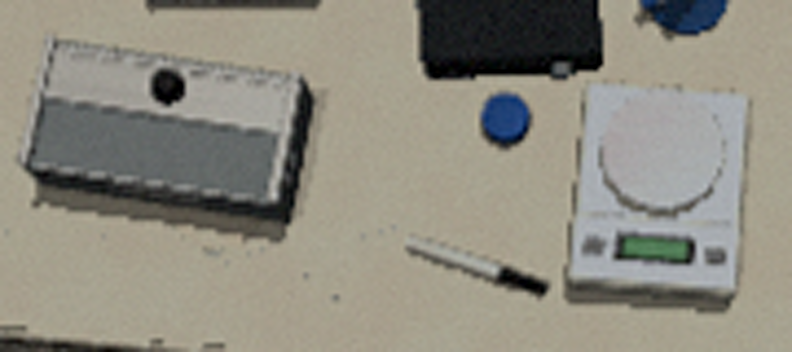

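View pics/s1.png

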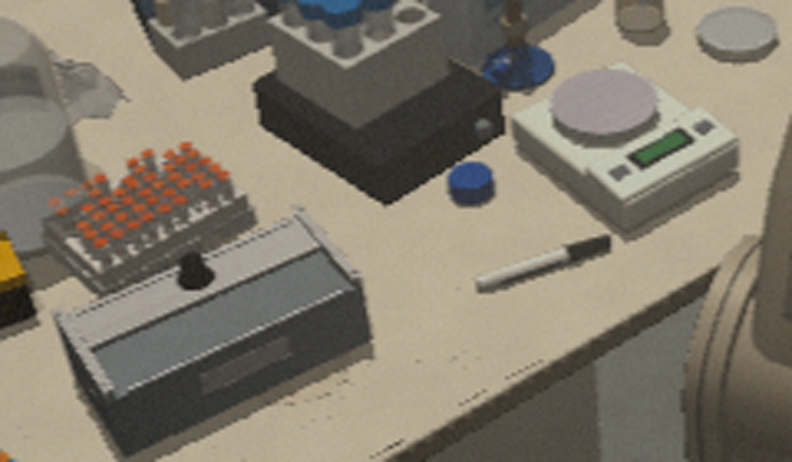

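White balance confirmed: white with a green display facing the robot, 190x150 measured. The box shows its lid shut (rear), with the knob at t1 (168,85). Next I'll fit the box pose and the knob from both views.

```bash
python3 - <<'E'
from h import *
from scipy.optimize import least_squares
T=cam("top")[1:];S=cam("scene")[1:]
t=lambda u,v:(180+(u+.5)/4.4-.5,125+(v+.5)/4.4-.5)
s=lambda u,v:(100+(u+.5)/3.3-.5,170+(v+.5)/3.3-.5)
ct=[t(52,40),t(305,75),t(283,205),t(28,170)]   # BL BR FR FL (L=+y)
cs=[s(58,315),s(300,211),s(370,290),s(112,395)]
loc=np.array([[.06,.116],[.06,-.116],[-.06,-.116],[-.06,.116]])
for z in(.074,.08,.086):
    def f(q,full=0):
        c,sn=np.cos(q[2]),np.sin(q[2]); A=loc@np.array([[c,sn],[-sn,c]])+q[:2]
        return np.concatenate([proj([*a,z],*C)-m for C,ms in((T,ct),(S,cs)) for a,m in zip(A,ms)])
    o=least_squares(f,[.51,.21,0]); print(z,o.x.round(4),o.cost.round(1),o.fun.round(1).tolist())
# knob triangulation
kt=t(168,83);ks=s(190,259)
g=lambda P:np.concatenate([proj(P,*T)-kt,proj(P,*S)-ks])
o=least_squares(g,[.55,.21,.1]);print("knob",o.x.round(4),o.fun.round(1))
print(ray(kt,*T,.094),ray(ks,*S,.094))
# pan
pt=t(663,152);ps=s(604,102)
print("pan",ray(pt,*T,.059),ray(ps,*S,.059))
for nm,m in(("scene",S),("top",T)):
    pass
b=[t(587,87),t(748,95),t(737,288),t(570,280)]
print([ray(q,*T,.05)[:2].round(3).tolist() for q in b])
print("yaw tool",R.from_quat(r.read_state()["eef_rot"]).as_matrix().round(3).tolist())
E
```

```text
0.074 [ 0.5201  0.2107 -0.06  ] 8.4 [-0.2, 0.2, 0.4, 0.8, -0.3, 0.6, -1.2, -0.3, -0.2, 0.3, 1.5, -0.6, -0.9, -3.0, -0.3, 1.1]
0.08 [ 0.5164  0.2111 -0.0591] 14.3 [-0.9, 0.6, -0.0, 1.2, -0.7, 1.0, -1.9, 0.2, -0.3, -0.5, 1.7, -1.5, -0.6, -3.8, -0.4, 0.4]
0.086 [ 0.5128  0.2116 -0.0581] 25.1 [-1.6, 0.9, -0.5, 1.5, -1.2, 1.5, -2.7, 0.7, -0.5, -1.2, 1.8, -2.3, -0.3, -4.7, -0.4, -0.3]
knob [0.5529 0.2104 0.0957] [-0.6 -0.6  0.6  0.2]
[0.55126164 0.20836443 0.094     ] [0.55659734 0.21071217 0.094     ]
pan [ 0.53919408 -0.23019051  0.059     ] [ 0.53963054 -0.22985648  0.059     ]
[[0.596, -0.156], [0.602, -0.302], [0.423, -0.306], [0.417, -0.159]]
yaw tool [[0.911, 0.412, 0.0], [0.412, -0.911, -0.0], [0.0, 0.0, -1.0]]
```

```bash
python3 -m pendant '[[0,0,0,0.1213],[0,0,0,0.1213],[0,0,0,0.1213],[0,0,0,0.1213],[0.0113,-0.0361,0,0],[0.0113,-0.0361,0,0],[0.0113,-0.0361,0,0],[0.0113,-0.0361,0,0]]' 0.6; python3 -m pendant '[[0.0113,-0.0361,0,0],[0.0113,-0.0361,0,0],[0.0113,-0.0361,0,0],[0.0113,-0.0361,0,0],[0.0113,-0.0361,0,0],[0.0113,-0.0361,0,0],[0.0113,-0.0361,0,0],[0.0113,-0.0361,0,0]]'
```

```text
time: 2.02
ee_pos: [0.3118, -0.4264, 0.2335]
eef_rot: [1.0, -0.03, 0.0, 0.0]
ft_force: [0.9, 0.6, 0.3]
width: 0.0532
grip_force: 0.0
time: 2.68
ee_pos: [0.4194, -0.1434, 0.2339]
eef_rot: [1.0, -0.03, 0.0, 0.0]
ft_force: [1.4, -0.6, 0.5]
width: 0.0523
grip_force: 0.0
```

```bash
python3 -m pendant '[[0.0112,-0.0359,0,0],[0.0112,-0.0359,0,0],[0.0112,-0.0359,0,0],[0.0112,-0.0359,0,0],[0.0112,-0.0359,0,0],[0.0112,-0.0359,0,0],[0.0112,-0.0359,0,0],[0.0112,-0.0359,0,0]]'; python3 -m pendant '[[0.0112,-0.0359,0,0],[0.0112,-0.0359,0.01,0],[0,0,0.03,0],[0,0,0.02,0],[0,0,0.01,0],[0,0,0,0],[0,0,0,0]]'
python3 - <<'E'
from h import *
print(r.read_state()["joint_positions"].round(2))
im,K,p,M=cam("scene")
x=np.hstack([cv2.resize(im[200:320,100:240],None,fx=2.8,fy=2.8,interpolation=2)])
im,K,p,M=cam("top")
y=cv2.resize(im[115:195,170:270],None,fx=4,fy=4,interpolation=2)[:336]
cv2.imwrite("pics/a1.png",np.hstack([x[:320],y[:320]])[:,:,::-1])
E
```

```text
time: 3.35
ee_pos: [0.5264, 0.1377, 0.2338]
eef_rot: [1.0, -0.031, 0.0, 0.0]
ft_force: [0.9, -0.6, 1.0]
width: 0.0521
grip_force: 0.0
time: 3.93
ee_pos: [0.5528, 0.2059, 0.1641]
eef_rot: [1.0, -0.031, 0.0, 0.0]
ft_force: [-0.4, -0.0, 1.0]
width: 0.0525
grip_force: 0.0
[ 0.12  0.39 -0.69  1.62  0.26  1.23 -2.25]
```

View pics/a1.png

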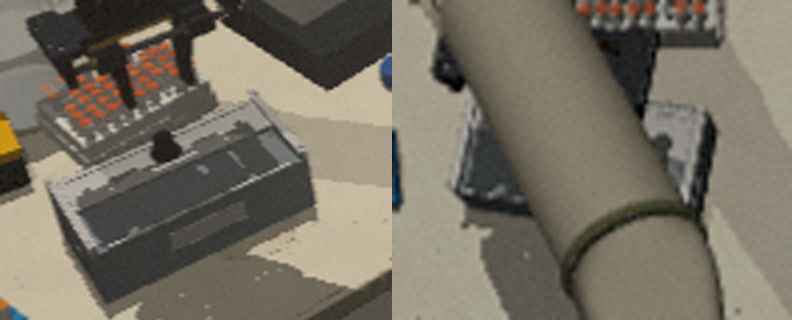

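The open fingers straddle the knob in scene view (crop 165,145). I'll go down in guarded steps.

```bash
python3 -m pendant '[[0,-0.003,0.025,0],[0,0,0.02,0],[0,0,0.01,0],[0,0,0.005,0],[0,0,0,0]]';  python3 -m pendant '[[0,0,0.006,0],[0,0,0.004,0],[0,0,0.002,0],[0,0,0,0]]' ; python3 -m pendant '[[0,0,0,0],[0,0,0,0],[0,0,0,0],[0,0,0,0]]' 0.1 15
```

```text
time: 4.45
ee_pos: [0.5528, 0.2091, 0.1036]
eef_rot: [1.0, -0.03, -0.0, 0.0]
ft_force: [0.1, 0.6, 0.8]
width: 0.0523
grip_force: 0.0
time: 4.78
ee_pos: [0.5528, 0.2093, 0.0914]
eef_rot: [1.0, -0.03, -0.0, 0.0]
ft_force: [-0.2, -0.0, 0.7]
width: 0.0519
grip_force: 0.0
time: 5.12
ee_pos: [0.5529, 0.2094, 0.0917]
eef_rot: [1.0, -0.03, 0.0, -0.0]
ft_force: [-0.3, 0.1, -0.6]
width: 0.0332
grip_force: 0.0
```

```bash
python3 -m pendant '[[0,0,0,0],[0,0,0,0],[0,0,0,0],[0,0,0,0]]'; python3 -m pendant '[[-0.005,0,0,0],[-0.008,0,0,0],[-0.01,0,0,0],[-0.01,0,0,0],[-0.01,0,0,0],[-0.008,0,0,0],[-0.003,0,0,0],[0,0,0,0]]'
```

```text
time: 5.45
ee_pos: [0.5524, 0.2137, 0.0918]
eef_rot: [1.0, -0.029, 0.001, -0.003]
ft_force: [2.0, 13.8, -6.8]
width: 0.0213
grip_force: 15.0
time: 6.12
ee_pos: [0.4991, 0.2171, 0.092]
eef_rot: [1.0, -0.028, 0.002, -0.003]
ft_force: [6.1, 16.0, -11.8]
width: 0.0218
grip_force: 15.0
```

```bash
python3 -m pendant '[[-0.003,-0.003,0,0],[-0.003,-0.001,0,0],[-0.002,0,0,0],[0,0,0,0],[0,0,0,0]]'
```

```text
time: 6.53
ee_pos: [0.4952, 0.2175, 0.0927]
eef_rot: [1.0, -0.031, 0.004, -0.002]
ft_force: [17.7, 4.3, -10.3]
width: 0.0216
grip_force: 15.0
```

```bash
python3 -m pendant '[[0.004,0,0,0],[0,0,0,0],[0,0,0,0],[0,0,0,0]]' 0.6; python3 -m pendant '[[0,0,-0.02,0],[0,0,-0.03,0],[0,0,-0.04,0],[0.01,0,-0.035,0],[0.03,0,0,0],[0.02,0,0,0],[0,0,0,0]]'
python3 - <<'E'
from h import *
im,K,p,M=cam("scene")
x=cv2.resize(im[220:310,110:220],None,fx=6,fy=6,interpolation=2)
cv2.imwrite("pics/a2.png",x[:,:,::-1])
E
```

```text
time: 6.87
ee_pos: [0.4946, 0.2168, 0.0914]
eef_rot: [1.0, -0.03, -0.0, 0.0]
ft_force: [-0.9, 0.4, 0.4]
width: 0.0407
grip_force: 0.0
time: 7.45
ee_pos: [0.558, 0.2116, 0.2165]
eef_rot: [0.999, -0.032, 0.001, 0.0]
ft_force: [-0.2, 0.2, -0.4]
width: 0.0521
grip_force: 0.0
```

View pics/a2.png

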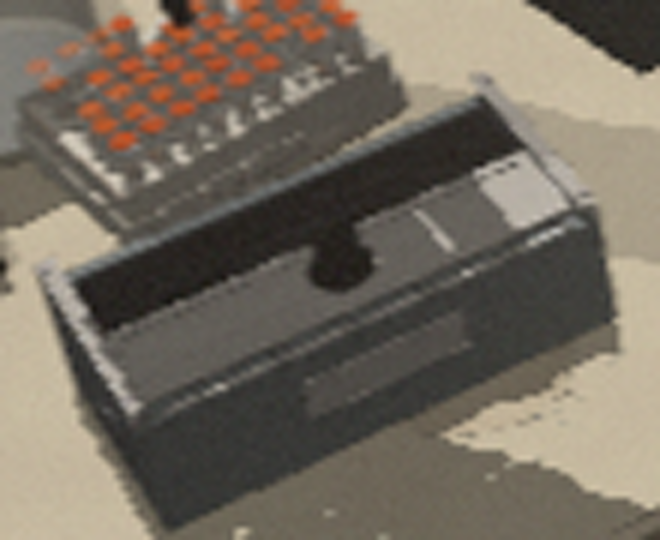

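```bash
python3 - <<'E'
from h import *
from scipy.optimize import least_squares
S=cam("scene")[1:]
s=lambda u,v:(110+(u+.5)/6-.5,220+(v+.5)/6-.5)
cs=[s(43,262),s(485,78),s(597,200),s(135,412)]
loc=np.array([[.06,.116],[.06,-.116],[-.06,-.116],[-.06,.116]])
for z in(.076,.08):
    f=lambda q:np.concatenate([proj([*((np.array([[np.cos(q[2]),-np.sin(q[2])],[np.sin(q[2]),np.cos(q[2])]])@a)+q[:2]),z],*S)-m for a,m in zip(loc,cs)])
    o=least_squares(f,[.51,.21,0]);print(z,o.x.round(4),o.fun.round(1))
    c=np.cos(o.x[2]);sn=np.sin(o.x[2]);Q=np.array([[c,sn],[-sn,c]])
    for n,q,h in(("rear",s(278,190),.08),("rear2",s(278,190),.07),("lidedge",s(318,244),.074),("slotL",s(75,280),.075),("knobtop",s(340,238),.094)):
        w=ray(q,*S,h)[:2];print(n,w.round(4),(Q@(w-o.x[:2])).round(4))
E
```

```text
0.076 [ 0.5265  0.2108 -0.0641] [-0.8  0.3  0.6 -1.1  0.5  0.1 -0.2  0.3]
rear [0.5627 0.2147] [0.0359 0.0062]
rear2 [0.5739 0.2111] [0.0473 0.0033]
lidedge [0.5223 0.2156] [-0.0044  0.0046]
slotL [0.5732 0.3138] [0.04   0.1058]
knobtop [0.4978 0.2131] [-0.0287  0.0004]
0.08 [ 0.5222  0.2121 -0.0634] [-1.   0.3  0.7 -1.2  0.7  0.  -0.3  0.4]
rear [0.5627 0.2147] [0.0402 0.0051]
rear2 [0.5739 0.2111] [0.0517 0.0022]
lidedge [0.5223 0.2156] [-0.0001  0.0035]
slotL [0.5732 0.3138] [0.0444 0.1047]
knobtop [0.4978 0.2131] [-0.0244 -0.0006]
```

Lid is fully open: knob hits the stop, and the dark slot shows at crop (80-530, 100-330). Slot centre is about (0.5515, 0.2138). I'll tap from above with shut fingers to feel for the cell.

```bash
python3 -m pendant '[[-0.0065,-0.002,0.03,0],[0,0,0.03,0],[0,0,0.03,0],[0,0,0.015,0],[0,0,0,0],[0,0,0,0]]' 0; python3 -m pendant '[[0,0,0.015,0],[0,0,0.015,0],[0,0,0.01,0],[0,0,0.005,0],[0,0,0,0]]';python3 -m pendant '[[0,0,0.002,0],[0,0,0.002,0],[0,0,0,0]]'
```

```text
time: 8.05
ee_pos: [0.5475, 0.2159, 0.1115]
eef_rot: [1.0, -0.03, -0.001, 0.0]
ft_force: [-0.2, 0.4, 0.4]
width: 0.0203
grip_force: 0.0
time: 8.47
ee_pos: [0.5486, 0.2157, 0.0666]
eef_rot: [1.0, -0.03, 0.0, 0.0]
ft_force: [0.1, -0.5, -0.0]
width: 0.0006
grip_force: 0.4
time: 8.72
ee_pos: [0.5489, 0.2157, 0.0629]
eef_rot: [1.0, -0.03, 0.0, -0.0]
ft_force: [-0.1, 0.7, 1.4]
width: 0.0003
grip_force: 0.3
```

```bash
python3 -m pendant '[[0.0025,0,0.003,0],[0,0,0.003,0],[0,0,0,0]]';python3 -m pendant '[[0,0,0.002,0],[0,0,0.001,0],[0,0,0,0]]';python3 -m pendant '[[0,0,0.002,0],[0,0,0.001,0],[0,0,0,0]]'
```

```text
time: 8.97
ee_pos: [0.551, 0.2152, 0.0559]
eef_rot: [1.0, -0.03, -0.0, 0.0]
ft_force: [-0.5, 0.4, 0.7]
width: 0.0004
grip_force: 0.3
time: 9.22
ee_pos: [0.5509, 0.2154, 0.0532]
eef_rot: [1.0, -0.03, -0.0, 0.0]
ft_force: [-0.1, 0.2, 0.8]
width: 0.0006
grip_force: 0.4
time: 9.47
ee_pos: [0.551, 0.2154, 0.0503]
eef_rot: [1.0, -0.03, -0.0, 0.0]
ft_force: [0.1, 0.1, -0.6]
width: 0.0005
grip_force: 0.4
```

```bash
python3 -m pendant '[[0,0,0.002,0],[0,0,0.001,0],[0,0,0,0]]'; python3 -m pendant '[[0,0,-0.01,0],[0,0.02,0,0],[0,0.02,0,0],[0,0,0.003,0],[0,0,0.002,0],[0,0,0,0]]';python3 -m pendant '[[0,0,0.002,0],[0,0,0.001,0],[0,0,0,0]]';python3 -m pendant '[[0,0,0.002,0],[0,0,0.001,0],[0,0,0,0]]'
```

```text
time: 9.72
ee_pos: [0.551, 0.2154, 0.0472]
eef_rot: [1.0, -0.03, -0.0, 0.0]
ft_force: [0.4, 0.1, -0.3]
width: 0.0003
grip_force: 0.4
time: 10.22
ee_pos: [0.5487, 0.1759, 0.0527]
eef_rot: [1.0, -0.03, 0.0, -0.0]
ft_force: [0.5, 0.5, 0.2]
width: 0.0004
grip_force: 0.4
time: 10.47
ee_pos: [0.5484, 0.1763, 0.0494]
eef_rot: [1.0, -0.03, -0.0, -0.0]
ft_force: [-1.0, -0.3, 0.2]
width: 0.0004
grip_force: 0.4
time: 10.72
ee_pos: [0.5485, 0.1756, 0.0462]
eef_rot: [1.0, -0.03, -0.0, 0.0]
ft_force: [-0.7, -0.1, 0.1]
width: 0.0001
grip_force: 0.4
```

```bash
python3 -m pendant '[[0,0,-0.012,0],[0,-0.04,0,0],[0,-0.04,0,0],[0,0,0,0],[0,0,0.003,0],[0,0,0.001,0],[0,0,0,0]]';python3 -m pendant '[[0,0,0.002,0],[0,0,0.001,0],[0,0,0,0]]';python3 -m pendant '[[0,0,0.002,0],[0,0,0.001,0],[0,0,0,0]]'
```

```text
time: 11.3
ee_pos: [0.5538, 0.2539, 0.0544]
eef_rot: [1.0, -0.031, -0.0, 0.001]
ft_force: [0.8, 0.5, -0.2]
width: 0.0004
grip_force: 0.4
time: 11.55
ee_pos: [0.5537, 0.2543, 0.0513]
eef_rot: [1.0, -0.031, -0.0, 0.0]
ft_force: [-0.5, 0.0, -0.9]
width: 0.0002
grip_force: 0.3
time: 11.8
ee_pos: [0.5534, 0.2552, 0.0482]
eef_rot: [1.0, -0.03, -0.0, 0.0]
ft_force: [-0.2, -0.2, 0.2]
width: 0.0004
grip_force: 0.3
```

```bash
python3 -m pendant '[[0,0,-0.008,0],[0,0.01,0,0],[0,0.01,0,0],[0,0,0.002,0],[0,0,0,0]]';python3 -m pendant '[[0,0,0.002,0],[0,0,0.001,0],[0,0,0,0]]';python3 -m pendant '[[0,0,0.002,0],[0,0,0.001,0],[0,0,0,0]]'
```

```text
time: 12.22
ee_pos: [0.5525, 0.2337, 0.0541]
eef_rot: [1.0, -0.031, -0.0, 0.001]
ft_force: [-0.5, -0.9, 0.6]
width: 0.0003
grip_force: 0.3
time: 12.47
ee_pos: [0.552, 0.2356, 0.0511]
eef_rot: [1.0, -0.03, -0.0, 0.0]
ft_force: [-1.0, -0.6, 0.3]
width: 0.0004
grip_force: 0.4
time: 12.72
ee_pos: [0.5521, 0.2356, 0.0482]
eef_rot: [1.0, -0.03, -0.0, 0.0]
ft_force: [0.0, 0.3, -0.4]
width: 0.0002
grip_force: 0.4
```

```bash
python3 -m pendant '[[0,0,-0.01,0],[0,0.02,0,0],[0,0.02,0,0],[0,0,0.004,0],[0,0,0,0]]';python3 -m pendant '[[0,0,0.002,0],[0,0,0.001,0],[0,0,0,0]]';python3 -m pendant '[[0,0,0.002,0],[0,0,0.001,0],[0,0,0,0]]'
```

```text
time: 13.13
ee_pos: [0.5514, 0.1939, 0.056]
eef_rot: [1.0, -0.031, 0.001, 0.0]
ft_force: [0.2, -2.2, 6.8]
width: 0.0006
grip_force: 4.0
time: 13.38
ee_pos: [0.5533, 0.1954, 0.0558]
eef_rot: [1.0, -0.031, 0.003, 0.0]
ft_force: [-0.8, -6.1, 27.6]
width: 0.0006
grip_force: 13.5
time: 13.63
ee_pos: [0.5556, 0.1961, 0.0555]
eef_rot: [1.0, -0.031, 0.006, -0.0]
ft_force: [-2.2, -8.4, 44.4]
width: 0.0007
grip_force: 22.2
```

```bash
python3 -m pendant '[[0,0,-0.015,0],[0,0,-0.01,0],[0,0,0,0],[0,0,0,0],[0,0,0,0],[0,0,0,0],[0,0,0,0],[0,0,0,0]]' 0.62 10
```

```text
time: 14.3
ee_pos: [0.5496, 0.1954, 0.0729]
eef_rot: [1.0, -0.03, -0.001, 0.0]
ft_force: [-0.6, 0.2, 0.4]
width: 0.0458
grip_force: 0.2
```

```bash
python3 -m pendant '[[0,0,0.01,0],[0,0,0.006,0],[0,0,0.004,0],[0,0,0,0]]'; python3 -m pendant '[[0,0,0.004,0],[0,0,0.003,0],[0,0,0,0]]'
```

```text
time: 14.63
ee_pos: [0.549, 0.1951, 0.0519]
eef_rot: [1.0, -0.03, -0.001, 0.0]
ft_force: [0.3, -0.2, 0.4]
width: 0.0536
grip_force: 0.5
time: 14.88
ee_pos: [0.5497, 0.1954, 0.0459]
eef_rot: [1.0, -0.03, -0.0, 0.0]
ft_force: [0.1, -0.5, 0.0]
width: 0.0537
grip_force: 0.4
```

Past the cap height without contact. I'll continue to grasp depth and close gently.

```bash
python3 -m pendant '[[0,0,0.005,0],[0,0,0.004,0],[0,0,0.003,0],[0,0,0,0]]'; python3 -m pendant '[[0,0,0,0],[0,0,0,0],[0,0,0,0],[0,0,0,0],[0,0,0,0],[0,0,0,0],[0,0,0,0],[0,0,0,0]]' 0.1 8
```

```text
time: 15.22
ee_pos: [0.5495, 0.1953, 0.0337]
eef_rot: [1.0, -0.03, -0.0, 0.0]
ft_force: [0.2, -1.1, -0.6]
width: 0.0539
grip_force: 0.4
time: 15.88
ee_pos: [0.55, 0.1954, 0.0346]
eef_rot: [1.0, -0.03, 0.0, 0.0]
ft_force: [-0.1, -1.1, 0.8]
width: 0.0217
grip_force: 8.3
```

```bash
python3 -m pendant '[[0,0,-0.004,0],[0,0,-0.008,0],[0,0,-0.012,0],[0,0,-0.012,0],[0,0,-0.012,0],[0,0,0,0]]' 0.1 12; python3 -m pendant '[[0,0,-0.015,0],[0,0,-0.02,0],[0,0,-0.025,0],[0,0,-0.03,0],[0,0,-0.03,0],[0,0,0,0],[0,0,0,0]]'
python3 - <<'E'
from h import *
im,K,p,M=cam("scene")
print(r.read_state()["ft_force"])
x=cv2.resize(im[200:310,100:220],None,fx=5,fy=5,interpolation=2)
cv2.imwrite("pics/a3.png",x[:,:,::-1])
E
```

```text
time: 16.38
ee_pos: [0.5516, 0.1963, 0.0862]
eef_rot: [1.0, -0.03, 0.002, -0.001]
ft_force: [0.4, -0.8, 1.1]
width: 0.0217
grip_force: 12.0
time: 16.97
ee_pos: [0.5508, 0.1959, 0.2045]
eef_rot: [1.0, -0.03, 0.002, -0.0]
ft_force: [-0.7, -0.7, -0.2]
width: 0.0217
grip_force: 12.0
[ 0.39092222 -0.42049519 -1.72174954]
```

View pics/a3.png

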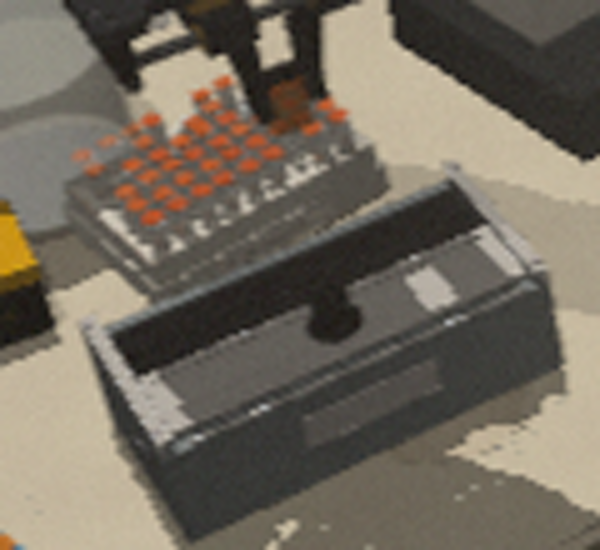

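The cell is held upright between the fingers (amber at crop 290,105). Carrying it to the white balance's pan.

```bash
python3 -m pendant '[[0.001,0.015,0,0],[0.001,0.03,0,0],[0.001,0.035,0,0],[0.001,0.035,0,0],[0.001,0.035,0,0],[0.001,0.035,0,0],[0.001,0.035,0,0],[0.001,0.035,0,0]]'; python3 -m pendant '[[0.001,0.035,0,0],[0.001,0.035,0,0],[0.001,0.035,0,0],[0.001,0.03,0,0],[0.001,0.02,0,0],[0.0015,0.015,0,0],[0,0,0,0],[0,0,0,0]]'
```

```text
time: 17.68
ee_pos: [0.5414, -0.0614, 0.2012]
eef_rot: [1.0, -0.03, -0.001, 0.0]
ft_force: [1.2, 0.1, -1.1]
width: 0.0223
grip_force: 12.0
time: 18.35
ee_pos: [0.5385, -0.2293, 0.2016]
eef_rot: [1.0, -0.03, -0.001, -0.001]
ft_force: [0.2, 0.6, -0.2]
width: 0.0217
grip_force: 12.0
```

```bash
python3 - <<'E'
from h import *
s=r.read_state();print(s["ee_pos"],s["ft_force"],s["grip_force"],s["width"])
E
```

```text
[ 0.53846822 -0.22925555  0.2015647 ] [ 0.20038115  0.62328224 -0.24056862] 12.000072542577982 0.02174757233942962
```

```bash
python3 -m pendant '[[0,0,0.02,0],[0,0,0.03,0],[0,0,0.025,0],[0,0,0.015,0],[0,0,0.008,0],[0,0,0,0],[0,0,0,0]]'
```

```text
time: 18.93
ee_pos: [0.5392, -0.2285, 0.1051]
eef_rot: [1.0, -0.029, 0.0, -0.0]
ft_force: [0.4, 0.1, -0.6]
width: 0.0217
grip_force: 12.0
```

```bash
python3 -m pendant '[[0,0,0.003,0],[0,0,0.002,0],[0,0,0.001,0],[0,0,0,0],[0,0,0,0]]'; python3 -m pendant '[[0,0,0.001,0],[0,0,0.001,0],[0,0,0,0],[0,0,0,0]]';python3 -m pendant '[[0,0,0.001,0],[0,0,0.001,0],[0,0,0,0],[0,0,0,0]]'
```

```text
time: 19.35
ee_pos: [0.5389, -0.2297, 0.0988]
eef_rot: [1.0, -0.03, 0.0, 0.0]
ft_force: [-0.7, -0.0, -1.0]
width: 0.0217
grip_force: 12.0
time: 19.68
ee_pos: [0.5387, -0.2296, 0.0965]
eef_rot: [1.0, -0.03, -0.0, 0.0]
ft_force: [-1.1, -1.4, -1.0]
width: 0.0219
grip_force: 12.0
time: 20.02
ee_pos: [0.5387, -0.2296, 0.0945]
eef_rot: [1.0, -0.03, -0.0, -0.0]
ft_force: [-0.1, 0.8, -1.4]
width: 0.0219
grip_force: 12.0
```

```bash
for i in 1 2; do :; done; python3 -m pendant '[[0,0,0.0015,0],[0,0,0.0015,0],[0,0,0.001,0],[0,0,0,0],[0,0,0,0]]' | grep -E "pos|force"; python3 -m pendant '[[0,0,0.001,0],[0,0,0,0],[0,0,0,0]]'| grep -E "pos|force"; python3 -m pendant '[[0,0,0.001,0],[0,0,0,0],[0,0,0,0]]'| grep -E "pos|force"; python3 -m pendant '[[0,0,0.001,0],[0,0,0,0],[0,0,0,0]]'| grep -E "pos|force"
python3 - <<'E'
from h import *
f=[]
for i in range(6): r.camera("scene"); f.append(r.read_state()["ft_force"])
print(np.mean(f,0),np.std(f,0))
im=r.camera("scene")["img"]
x=cv2.resize(im[170:240,245:335],None,fx=8,fy=8,interpolation=2)
cv2.imwrite("pics/a4.png",x[:,:,::-1])
E
```

```text
ee_pos: [0.5387, -0.2296, 0.0905]
ft_force: [-0.3, -0.6, 0.3]
grip_force: 12.0
ee_pos: [0.5388, -0.2296, 0.0896]
ft_force: [-0.3, 0.6, -1.3]
grip_force: 12.0
ee_pos: [0.5388, -0.2296, 0.0885]
ft_force: [0.1, 0.2, -0.3]
grip_force: 12.0
ee_pos: [0.5387, -0.2296, 0.0876]
ft_force: [0.4, -0.1, -1.2]
grip_force: 12.0
[ 0.1723207   0.38009323 -0.02085265] [0.27194209 0.35997834 0.27449727]
```

View pics/a4.png

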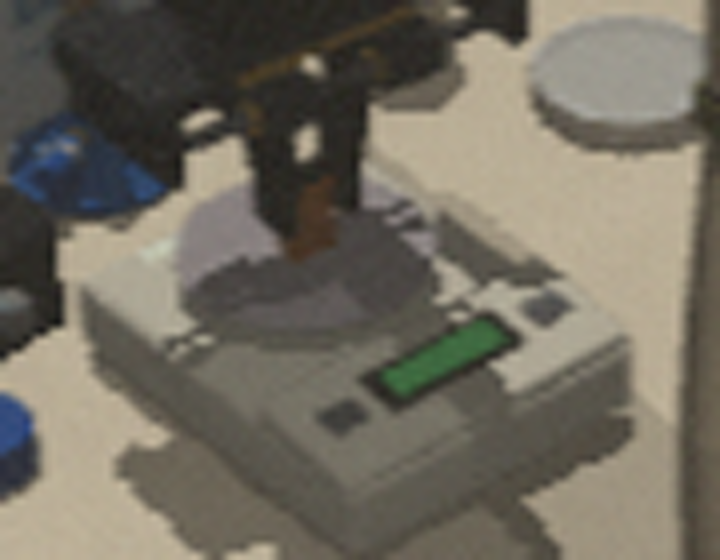

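The cell stands over the pan's centre (amber at crop 312,225) and the weight is starting to come off the wrist. I'll lower until the mean force shows the pan carrying it.

```bash
cat > f.py <<'E'
from h import *
f=[]
for i in range(8): r.camera("scene"); f.append(r.read_state()["ft_force"])
print(np.mean(f,0).round(2),r.read_state()["ee_pos"].round(4))
E
python3 -m pendant '[[0,0,0.001,0],[0,0,0.0005,0],[0,0,0,0]]'| grep -E "pos"; python3 f.py; python3 -m pendant '[[0,0,0.001,0],[0,0,0,0],[0,0,0,0]]'| grep -E "pos"; python3 f.py
```

```text
ee_pos: [0.5388, -0.2296, 0.086]
[-0.    0.12  0.23] [ 0.5388 -0.2297  0.0861]
ee_pos: [0.5387, -0.2297, 0.085]
[ 0.45 -0.14  0.44] [ 0.5387 -0.2296  0.0851]
```

```bash
python3 -m pendant '[[0,0,-0.001,0],[0,0,-0.0007,0],[0,0,0,0],[0,0,0,0]]' 0.1 3; python3 -m pendant '[[0,0,0,0],[0,0,0,0],[0,0,0,0],[0,0,0,0],[0,0,0,0],[0,0,0,0]]' 0.5;  python3 -m pendant '[[0,0,-0.01,0],[0,0,-0.02,0],[0,0,-0.03,0],[0,0,-0.04,0],[0,0,-0.02,0],[0,0,0,0],[0,0,0,0]]'
python3 - <<'E'
from h import *
im=r.camera("scene")["img"]
x=cv2.resize(im[160:300,90:340],None,fx=3.2,fy=3.2,interpolation=2)
cv2.imwrite("pics/a5.png",x[:,:,::-1])
E
```

```text
time: 23.17
ee_pos: [0.5387, -0.2296, 0.0868]
eef_rot: [1.0, -0.03, 0.0, 0.0]
ft_force: [0.0, 0.2, -0.3]
width: 0.0219
grip_force: 3.0
time: 23.67
ee_pos: [0.5387, -0.2296, 0.0867]
eef_rot: [1.0, -0.03, 0.0, 0.0]
ft_force: [0.4, -0.6, -0.8]
width: 0.0425
grip_force: 0.0
time: 24.25
ee_pos: [0.5394, -0.2298, 0.2088]
eef_rot: [1.0, -0.03, 0.001, 0.001]
ft_force: [-0.1, 0.9, -1.1]
width: 0.0434
grip_force: 0.0
```

View pics/a5.png

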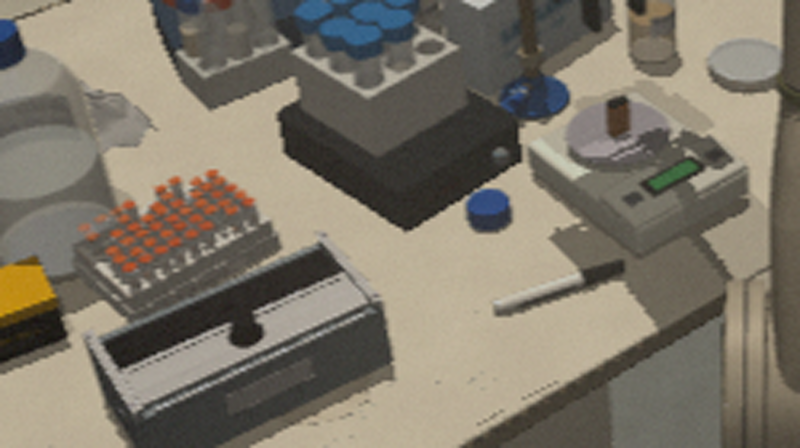

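The cell stands upright on the white balance's pan (crop 618,117). The lid is open, and the marker (560,288) and cap (488,210) haven't moved. Handing in.

```bash
python3 -c "from bench import r; print(r.close_job())"
```

```text
the job is handed in; nothing more can be done
None
```

The job is handed in at about 24 s: the lid is fully open, the cell stands upright and released on the white balance's pan, and the marker and cap are untouched; feeling for the cell, one tap pressed its cap with about 44 N through the shut fingertips.

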